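# Moisture reading on a bare shelf board before staining

## Task

Take a moisture reading on the bare board before it is stained: lift the yellow meter out of its stand and first test it on the check block, upright with one contact on each brass pad, pressed lightly for two seconds. Then set it upright on the red crayon cross on the board, its two contacts either side of the crossing in line with the long stroke, and press just enough that both sprung contacts go in about half way, never hard. Finish there with the meter still gripped and pressed for its reading - do not lift it or let go - and leave the bowl, brush, door stop and scoops where they are.

Things in the scene. Friction and masses are not known exactly. Their poses are not given: they have to be found in the camera images.
- meter: Yellow wood moisture meter with black sides, about 160 g, upright in the stand. Origin midway between the tips of its two contacts (unpressed), x along their line, z up. Housing 40 mm (x) by 24 mm (y), from z = 14 to 150 mm; display on the -y face. Alike for the job after a half turn about z. Best gripped across its 40 mm width by the black sides, near the top, at about z = 130 mm.
- contact_a (a joint): Sprung brass contact of the meter at x = -12 mm, a rod 6.4 mm thick with a round tip: 0 fully out, 0.006 m pushed in as far as it goes. It begins to give at 0.5 N and takes 0.5 N more for each mm, 3.5 N at the stop.
- contact_b (a joint): The same at x = +12 mm. The two together give at 1 N, take 1 N more per mm and so carry 4 N half way in.
- stand: Black desk stand of the meter, fixed: foot 84 x 70 mm, socket of outside 51 (x) x 35 (y) mm, 55 mm high. Origin at the centre of its underside, axes as the meter's. The meter stands in it with 1.5 mm play, its origin 8 mm above the shelf and the lowest 33 mm of its housing in the socket; it draws straight up and is clear after 50 mm.
- check_block: Grey check block, 66 (x) x 36 (y) x 16 mm high, 250 g, loose on the shelf. Origin at the centre of its underside, z up. On its top, 16 mm up, two brass pads of 16 mm diameter at x = -12 and +12 mm, y = 0.
- board: Bare plywood board lying flat, fixed: 260 (x) x 160 (y) x 18 mm thick. Origin at the centre of its underside, x along the grain; its top lies at z = 18 mm.
- mark: Red lumber-crayon cross drawn on the board's top. Origin at the crossing, on the top face; long stroke 70 mm along x (with the grain), short stroke 30 mm along y, strokes 5 mm wide.
- bowl: Blue ceramic bowl, 124 mm across, 55 mm high, loose. Origin at the centre of its underside. Leave alone.
- door_stop: Chrome door stop with a black rubber ring, 48 mm across, 40 mm high, loose. Origin at the centre of its underside. Leave alone.
- stain_brush: Flat stain brush with grey bristles, lying flat, loose: bristles end 110 mm from the origin along +x, handle end 110 mm along -x, at most 62 mm wide and 15 mm high. Leave alone.
- scoops: Stack of three nested plastic scoops, cups 72 mm across, stack 72 mm high, loose; the handles reach to 118 mm from the origin along -x. Origin at the centre of the underside. Leave alone.
Not all that is in view belongs to the job. Several things look just like the check_block: the one meant starts farthest to the robot's right. Of the things that look like the meter, the smaller one is meant.

How it is judged:
By the outcome, as a careful person would: the job done as asked, in the order asked, and still so for the second after the job is handed in, while the arm keeps its last pose, push and grip.
It also fails if it takes over 72 s, if anything falls off the work surface, if the arm or the gripper's body presses on something with over 40 N, if the wrist force passes 120 N, or if a joint passes its speed limit or range.

## Robot

A 6-joint arm with a two-finger parallel gripper is mounted at the origin on the work surface. World frame = base frame: x ahead of the robot, y to its left, z up, the work surface at z = 0. Lengths are in m, angles in rad, forces in N, time in s.
With the tool pointing down it reaches from about 0.35 to 0.775 m from the base axis. Payload 5.5 kg.
Tool frame: the origin (TCP) lies at the very end of the fingers, on their centre line; the grasp point (between the pads) lies behind it (env.hold_point_z is the z of the grasp point in the tool frame, in m); z points along the fingers, y is the line along which they close (so a half turn about z gives the same grasp; the last joint's range is limited). The gripper opens to 85 mm and grips with 20 to 120 N. Pads are 22 mm wide; open, the fingers measure 114 mm over their backs; the gripper's body (76 mm by 85 mm) begins 54 mm behind the grasp point. The pads swing forward as they close: fully open they stand 13 mm farther back than shut.
Start: joints at [-1.42, 0.313, 0.046, 1.304, 0, 1.431], TCP at [0.165, -0.551, 0.204] pointing down, gripper open.
Joint ranges: [-2.76, 2.76], [-0.86, 1.69], [-1.03, 1.26], [-2.2, 2.34], [-1.47, 1.5], [-3.14, 3.14]. Speed limits (rad/s): [2.57, 2.57, 3.14, 3.14, 3.14, 3.14].

## Interface

Orientations are given as a unit quaternion [w, x, y, z].
In Python, from workcell import env gives the robot as it stands.
- The arm moves only by the tool arm_command, never from a script. Its argument "rows" is a list of rows, each an object with "delta_pos": the shift along the tool's x, y, z scaled (see below), a list of three; "rot": the turn, a rotation vector about the tool's x, y, z scaled (see below), a list of three; "fingers": the closure, from 0 (fully open) to 1 (shut). A call has 1 to 20 rows; each row shifts and turns the commanded pose from where the row before left it, along the tool's axes as they then stand; what a row does not reach is not made up. The controller multiplies each number of a shift by 0.02 m and each number of a turn by 360 degrees. A row lasts 1/10 s, in which the tool goes at most 50 mm and 8.59 degrees, less where a joint would pass 70% of its speed; a pose out of reach is approached as far as the arm can. A call with a number of a shift or a turn outside -1 to 1 is refused whole. A call with a gripper value outside its range is refused whole. The fingers move at their own pace and stop on an object; "squeeze" is the grip in N (left out, the last holds). Time passes only in rows, so rows that do not move let the fingers close. It gives the time, the measured TCP pose, the force and the opening at its end, in the units of the state.
- env.get_state(): the state, without advancing time (a new reading comes with each control period).
- env.read_camera(name): name is "scene" or "top"; returns (picture, depth): 420x560x3 uint8, blue, green, red; 420x560 float32, m along the optical axis (not along the pixel's ray), 0 where there is no reading.
- env.get_calibration(name): a dict with "mtx" (3x3 intrinsics, pixels), "distortion" ([k1, k2, p1, p2, k3] as OpenCV has them; the pictures are not rectified), "R" (3x3) and "t" (3): a world point X has camera coordinates R X + t. Camera axes: x right, y down, z forward; pixel columns grow to the right and rows downward; lengths in m; the calibration is good to about 2 mm. A picture is of the moment at which its call begins. get_calibration takes no time and is no camera call.
- env.hand_in(): hands the job in, once; it reports no verdict.
The state is a dict: "clock": time; "joint_pos": joint angles; "qvel": joint speeds; "tau": joint torques, N m; "tcp_pos": TCP position; "orientation": TCP orientation; "wrist_force": force on the tool from outside, world axes, zero at the start; "ft_torque": the same for the moment, N m; "finger_gap": finger opening in m.
Only numpy, scipy, OpenCV 4.12 (cv2) and the standard library are available. Lean on these libraries where they do the work, as an engineer would, in place of code of your own. Each camera call takes 0.05 s, during which the arm holds its last target. There are 200 camera calls.

## Working session

There is one attempt and no reset: what is moved stays moved. The work goes in short steps, Python scripts to look and compute and a tool call to move; the robot and the scene stay as the last step left them, time stands still between calls to the robot, and variables do not carry over. Pictures are saved under pics/ and viewed, on a budget of 10 in all, crops included, one or two more only if the job needs it, and the job is handed in when it is done.

Besides the shell and the picture viewer there is one more tool, called after "Emit:" as name(argument=value, ...) on one line, values as JSON. arm_command: Moves the arm, as the interface text tells. Shifts and turns lie within -1 to 1; 1 stands for 0.02 m of shift or 360 degrees of turn. Its arguments: {"type":"object","properties":{"rows":{"type":"array","items":{"type":"object","properties":{"delta_pos":{"type":"array","items":{"type":"number","minimum":-1,"maximum":1}},"rot":{"type":"array","items":{"type":"number","minimum":-1,"maximum":1}},"fingers":{"type":"number"}}}},"squeeze":{"type":"number"}},"required":["rows"]}

```bash
ls; mkdir -p pics; cat > h.py <<'E'
import numpy as np, cv2
from workcell import env
def grab(n):
    p,d=env.read_camera(n); return p,d
def world(cal,u,v,depth):
    p=cv2.undistortPoints(np.array([[[u,v]]],float),np.array(cal['mtx']),np.array(cal['distortion']))[0,0]
    c=np.array([p[0],p[1],1.0])*depth
    return np.array(cal['R']).T@(c-np.array(cal['t']))
def plane(cal,u,v,z):
    R=np.array(cal['R']);t=np.array(cal['t'])
    o=-R.T@t; e=world(cal,u,v,1.0)-o
    return o+e*(z-o[2])/e[2]
def pix(cal,X):
    R=np.array(cal['R']);r,_=cv2.Rodrigues(R)
    return cv2.projectPoints(np.array(X,float).reshape(-1,1,3),r,np.array(cal['t'],float),np.array(cal['mtx'],float),np.array(cal['distortion'],float))[0][:,0]
E
python3 - <<'E'
from h import *
s=env.get_state(); print(s, env.hold_point_z)
for n in ('top','scene'):
    p,d=grab(n); cv2.imwrite(f'pics/{n}0.png',p); np.save(f'pics/{n}0.npy',d)
    c=env.get_calibration(n); print(n,c, -np.array(c['R']).T@np.array(c['t']))
E
```

```text
pics
{'clock': 0.0, 'joint_pos': array([-1.41960321e+00,  3.14024223e-01,  4.49966191e-02,  1.30357513e+00,
       -6.72752653e-06,  1.43117996e+00]), 'qvel': array([ 0.00082924, -0.00040788, -0.00080105, -0.00086423, -0.00090806,
       -0.00022177]), 'tau': array([-1.22944610e-03, -4.80618238e+01,  2.98536354e+01,  1.89255568e-02,
       -2.84091487e-05,  3.25459212e-05]), 'tcp_pos': array([ 0.16476591, -0.55032342,  0.20320256]), 'orientation': array([-9.03171214e-04,  9.89446938e-01,  1.44892860e-01, -8.59176964e-06]), 'wrist_force': array([ 0.30805174, -0.19406814, -0.81709431]), 'ft_torque': array([ 0.01408117, -0.01675686, -0.01355625]), 'finger_gap': 0.084985100784169} -0.0187
top {'mtx': array([[495.33571883,   0.        , 281.57322659],
       [  0.        , 495.33571883, 215.06048317],
       [  0.        ,   0.        ,   1.        ]]), 'distortion': array([0.00275333, 0.        , 0.        , 0.        , 0.        ]), 'R': array([[-0.00601827, -0.99996623, -0.00559558],
       [-0.99781122,  0.00637361, -0.06581907],
       [ 0.06585252,  0.00518722, -0.99781588]]), 't': array([-0.0047806 ,  0.53401612,  1.31297807])} [ 0.44635559 -0.01499476  1.34523207]
scene {'mtx': array([[392.06027383,   0.        , 280.80756775],
       [  0.        , 392.06027383, 209.1135999 ],
       [  0.        ,   0.        ,   1.        ]]), 'distortion': array([-0.05638254,  0.        ,  0.        ,  0.        ,  0.        ]), 'R': array([[-0.12024858,  0.99255108,  0.01956084],
       [ 0.73109914,  0.10186865, -0.67462347],
       [-0.6715909 , -0.0668216 , -0.7379028 ]]), 't': array([ 0.09564926, -0.35211557,  1.3935575 ])} [1.20483361 0.03405251 0.78889357]
```

View pics/top0.png

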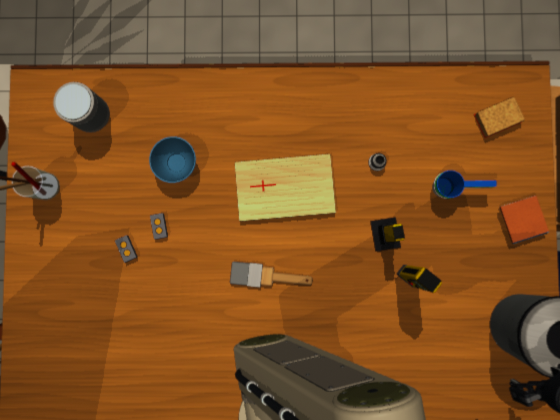

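View pics/scene0.png

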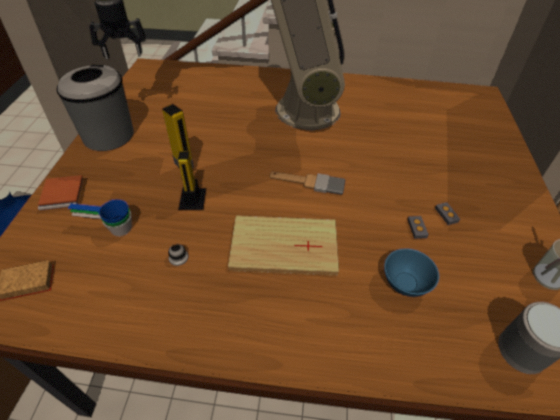

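Top view: the candidates for the meter are (390,233), in the black stand, and (418,277), taller with no stand. I choose the smaller one in the stand. The check blocks are at (158,226) and (126,249). The image's right is -y, so the one at (158,226) is meant. The cross is at (263,186), the brush at (270,275), the bowl at (173,160), the door stop at (377,161) and the scoops at (450,184).

```bash
cat > m.py <<'E'
from h import *
def rectpts(cal,mask,z,box):
    x0,y0,x1,y1=box; m=np.zeros_like(mask); m[y0:y1,x0:x1]=mask[y0:y1,x0:x1]
    ys,xs=np.nonzero(m)
    P=np.array([plane(cal,a,b,z)[:2] for a,b in zip(xs,ys)])
    r=cv2.minAreaRect((P*1000).astype(np.float32)); return P,r,m
if __name__=='__main__':
    c=env.get_calibration('top'); p=cv2.imread('pics/top0.png'); d=np.load('pics/top0.npy')
    hsv=cv2.cvtColor(p,cv2.COLOR_BGR2HSV); H,S,V=[hsv[...,i].astype(int) for i in range(3)]
    W=np.zeros(d.shape+(3,))
    for v in range(420):
        for u in range(560): 
            if 370<u<445 and 210<v<295 or 110<u<350 and 150<v<265: W[v,u]=world(c,u,v,d[v,u])
    # red cross
    red=((H<8)|(H>172))&(S>130)&(V>90)
    P,r,m=rectpts(c,red,0.018,(240,170,290,205)); print('cross',len(P),r,P.mean(0), 'z',W[m>0][:,2].mean())
    vx=cv2.fitLine(P.astype(np.float32),cv2.DIST_HUBER,0,.01,.01).ravel(); print(vx,np.degrees(np.arctan2(vx[1],vx[0])))
    bz=(W[...,2]>.01)&(W[...,2]<.03)
    P,r,m=rectpts(c,bz,.018,(225,145,345,230)); print('board',r)
    for box in((145,205,172,245),(112,230,140,267)):
        P,r,m=rectpts(c,(W[...,2]>.008)&(W[...,2]<.03),.016,box); print('block',len(P),r,W[m>0][:,2].mean())
        n=(H>8)&(H<28)&(S>140)&(V>120)&(m>0); k,l,st,ce=cv2.connectedComponentsWithStats(n.astype(np.uint8))
        for i in range(1,k):
            if st[i,4]>5: print('  pad',st[i,4],ce[i],plane(c,*ce[i],.016))
    for box in((370,215,408,255),(395,258,445,298)):
        x0,y0,x1,y1=box; w=W[y0:y1,x0:x1].reshape(-1,3); zt=np.percentile(w[w[:,2]>.1][:,2],90); t=w[abs(w[:,2]-zt)<.006]
        print('meter top',zt,len(t),cv2.minAreaRect((t[:,:2]*1000).astype(np.float32)))
    big=lambda a,b:cv2.resize(a,b,interpolation=cv2.INTER_CUBIC)
    s=cv2.imread('pics/scene0.png')
    cv2.imwrite('pics/crop1.png',np.hstack([big(p[210:300,365:450],(380,400)),big(s[90:215,150:220],(225,400)),big(p[205:270,105:180],(460,400))[:,:195*0+190]]))
E
python3 m.py
```

```text
cross 40 ((614.8980102539062, 41.227745056152344), (23.354103088378906, 61.09599685668945), 24.22972297668457) [0.61530399 0.04163676] z 0.018573934833109478
[ 0.08873051 -0.99605566  0.61524224  0.04258101] -84.90942
board ((609.0238647460938, -23.39544677734375), (160.60137939453125, 273.7397766113281), 4.5706634521484375)
block 339 ((506.31304931640625, 323.5838928222656), (65.8624038696289, 37.53959274291992), 10.086140632629395) 0.015472585900670188
  pad 25 [157.04 221.4 ] [0.51912786 0.32706381 0.016     ]
  pad 30 [158.5 230. ] [0.49595949 0.32289135 0.016     ]
block 334 ((446.3617248535156, 410.938232421875), (66.00227355957031, 38.12922286987305), 23.768295288085938) 0.015204796489668066
  pad 26 [123.07692308 244.38461538] [0.45795263 0.41762184 0.016     ]
  pad 31 [126.58064516 252.4516129 ] [0.43631082 0.40789254 0.016     ]
meter top 0.16231748809291127 142 ((481.3275451660156, -287.08892822265625), (39.5049934387207, 25.084312438964844), 9.903644561767578)
meter top 0.2178555458415964 354 ((371.2937927246094, -340.02764892578125), (55.57615661621094, 34.99656677246094), 51.27286148071289)
```

View pics/crop1.png

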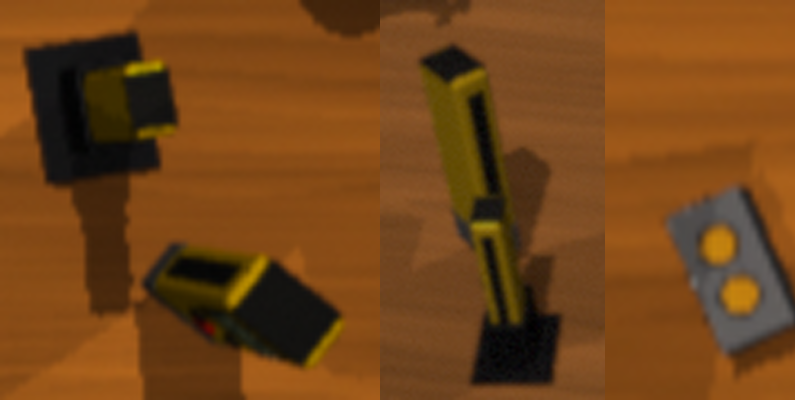

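```bash
cat > go.py <<'E'
import sys
from h import *
from scipy.spatial.transform import Rotation as R
def plan(pos,yawy):
    """tool-frame moves to bring TCP to pos with tool y at yawy deg, tool down"""
    s=env.get_state(); w,x,y,z=s['orientation']; r=R.from_quat([x,y,z,w])
    a=np.radians(yawy); Y=np.array([np.cos(a),np.sin(a),0]); Z=np.array([0,0,-1.]); X=np.cross(Y,Z)
    T=R.from_matrix(np.c_[X,Y,Z]); rv=(r.inv()*T).as_rotvec()
    d=np.array(pos)-s['tcp_pos']
    print('clock %.2f tcp'%s['clock'],s['tcp_pos'].round(4),'gap %.4f'%s['finger_gap'],'F',s['wrist_force'].round(2),'q',s['joint_pos'].round(2))
    print('rot (total/360deg)',(np.degrees(rv)/360).round(4),'shift before rot /0.02',(r.inv().apply(d)/.02).round(3),'after rot',(T.inv().apply(d)/.02).round(3))
if __name__=='__main__': plan([float(v) for v in sys.argv[1:4]],float(sys.argv[4]))
E
python3 - <<'E'
from h import *
c=env.get_calibration('top'); d=np.load('pics/top0.npy'); p=cv2.imread('pics/top0.png').astype(float)
w=np.array([world(c,u,v,d[v,u]) for v in range(290,380,2) for u in range(490,560,2)]); w=w[w[:,2]>.05]
print('bin',w.min(0),w.max(0))
w=np.array([world(c,u,v,d[v,u]) for v in range(75,420,2) for u in range(20,480,2)]); w=w[(w[:,2]>.12)&(w[:,0]>.2)]; print('tall',len(w)); 
k=(w*20).astype(int)[:,:2]; 
for q in np.unique(k,axis=0): print(q/20,w[(k==q).all(1)][:,2].max().round(3),end='; ')
# cross: redness relative to board; line + profile
red=np.clip(p[...,2]-p[...,1]-25,0,None); 
print(red[178:194,246:280].astype(int))
E
python3 go.py .481 -.287 .303 9.9
```

```text
bin [ 0.15346352 -0.64070826  0.05113386] [ 0.44635559 -0.01499476  1.34523207]
tall 2999
[ 0.2  -0.15] 0.76; [ 0.2  -0.05] 0.762; [0.2 0. ] 0.683; [0.2  0.05] 0.385; [ 0.25 -0.15] 0.776; [ 0.25 -0.1 ] 0.784; [ 0.25 -0.05] 0.777; [0.25 0.  ] 0.682; [ 0.3  -0.35] 0.218; [ 0.3 -0.3] 0.216; [ 0.35 -0.35] 0.22; [ 0.35 -0.3 ] 0.22; [0.4 0. ] 1.345; [ 0.45 -0.3 ] 0.16; [ 0.45 -0.25] 0.163; [ 0.5  -0.25] 0.139; [0.6 0.6] 0.161; [0.75 0.45] 0.122; [0.75 0.5 ] 0.121; [0.75 0.55] 0.123; [0.8  0.45] 0.122; [0.8 0.5] 0.122; [0.85 0.5 ] 0.122; [[  0   2   1   1   3   4   7   8   7   7  13  11  13  15  18  18  20  21
   21  20  20  21  19  17  17  18  15  14  12  10   9   8   6   5]
 [  8  10   9   7   9  10  10  10   9   7   8   6   8   9   9  11  33  28
   13  10  14  15  13  12  12  12  10  10   8   7   6   6   5   4]
 [  9  10   9   6   5   5   3   1   0   0   0   0   0   0   0  16  71  51
    6   0   7   8   6   8  12  12  12  12  11  11  11  10   8   9]
 [  2   1   0   0   0   0   0   0   0   0   0   0   0   0   0  32 103  79
    8   0   2   3   2   5  10  12  14  15  14  16  17  15  15  13]
[... 1240 characters left out ...]
   0   0   0   0   0   0   0]
 [  3   1   2   4   4   3   2   2   1   0   4   4   1   2   3   2  33  39
   21   3   0   0   0   0   0   0   0   0   0   0   0   0   0   0]
 [  0   0   0   0   0   0   0   0   0   0   3   3   0   2   3   1   6   6
    1   0   0   0   0   0   0   0   0   0   0   0   0   0   0   0]
 [  0   0   0   0   0   0   0   0   0   0   0   0   0   0   0   0   0   0
    0   0   0   0   0   0   0   0   0   0   0   0   0   0   0   0]]
clock 0.10 tcp [ 0.1648 -0.5504  0.2033] gap 0.0852 F [-0.01 -0.5   0.49] q [-1.42  0.31  0.05  1.3   0.    1.43]
rot (total/360deg) [-2.000e-04 -2.000e-04 -2.312e-01] shift before rot /0.02 [18.924 -8.091 -4.967] after rot [10.254 17.84  -4.984]
```

```bash
python3 - <<'E'
from h import *
c=env.get_calibration('top'); d=np.load('pics/top0.npy')
w=np.array([world(c,u,v,d[v,u]) for v in range(280,375,2) for u in range(470,560,2) if d[v,u]>.1]); w=w[w[:,2]>.03]
print('bin',w.min(0),w.max(0), np.percentile(w,[2,50,98],axis=0))
print(plane(c,262.6,185.1,.018),plane(c,249.7,186.1,.018)-plane(c,275.6,184.0,.018))
s=env.get_calibration('scene');p=cv2.imread('pics/scene0.png').astype(float);r=p[...,2]-p[...,1]
X=plane(c,262.6,185.1,.018); print(pix(s,X)); print(r[238:253,290:328].astype(int))
E
```

```text
bin [ 0.15558383 -0.64070826  0.03061892] [ 0.33159276 -0.53988701  0.36828869] [[ 0.16975651 -0.63571082  0.04045637]
 [ 0.25065601 -0.58007653  0.19814668]
 [ 0.32395273 -0.54991998  0.22229219]]
[0.61524158 0.0425811  0.018     ] [-0.00522869  0.06987691  0.        ]
[[306.92585618 245.6323985 ]]
[[ 24  26  25  26  26  26  26  28  29  31  29  31  30  30  32  31  29  27
   26  26  26  26  23  23  22  21  20  21  22  22  20  23  24  22  26  23
   22  25]
 [ 23  24  24  25  26  26  25  26  28  29  28  29  28  30  30  31  32  32
   33  31  30  31  27  26  24  24  25  26  23  23  22  23  22  21  23  23
   23  24]
 [ 22  23  24  24  26  24  24  24  27  27  27  25  27  27  28  29  32  39
   42  36  32  29  30  30  28  30  29  28  28  24  25  24  24  24  23  22
   22  22]
 [ 21  21  21  22  23  24  20  22  24  23  23  25  24  25  25  27  34  53
   63  43  33  31  31  31  30  32  32  31  30  28  28  28  29  28  26  23
   21  22]
 [ 20  20  20  20  21  20  22  20  21  23  22  23  24  25  26  25  32  60
   75  46  32  29  29  30  31  30  32  31  31  31  33  32  32  33  31  29
   27  28]
 [ 2
[... 886 characters left out ...]
  38  38  39  40  40  39  39  41  39  40  37  35  36
   35  35]
 [ 34  35  34  36  34  36  36  35  36  36  34  34  35  35  33  33  38  62
   75  46  35  33  32  33  33  34  34  34  35  34  34  34  35  35  34  35
   35  34]
 [ 36  36  34  36  35  36  37  36  37  36  36  35  34  34  34  34  37  54
   62  42  31  29  31  30  31  31  31  32  32  31  33  31  33  34  34  33
   33  34]
 [ 36  35  35  36  36  35  36  35  37  36  37  35  36  34  36  35  38  43
   45  37  33  32  32  33  30  31  32  31  31  32  32  32  33  32  34  32
   34  34]
 [ 33  36  34  34  35  37  36  36  37  36  37  35  36  34  36  37  36  37
   37  35  34  37  36  34  34  34  34  35  34  34  32  35  34  34  34  34
   35  35]]
```

Emit:
arm_command(rows=[{"delta_pos": [0, 0, -1], "rot": [0, 0, 0], "fingers": 0}, {"delta_pos": [0, 0, -1], "rot": [0, 0, 0], "fingers": 0}, {"delta_pos": [0, 0, -1], "rot": [0, 0, -0.023], "fingers": 0}, {"delta_pos": [0, 0, -1], "rot": [0, 0, -0.023], "fingers": 0}, {"delta_pos": [0, 0, -1], "rot": [0, 0, -0.023], "fingers": 0}, {"delta_pos": [0, 0, 0], "rot": [0, 0, -0.023], "fingers": 0}, {"delta_pos": [0, 0, 0], "rot": [0, 0, -0.023], "fingers": 0}, {"delta_pos": [0, 0, 0], "rot": [0, 0, -0.023], "fingers": 0}, {"delta_pos": [0, 0, 0], "rot": [0, 0, -0.023], "fingers": 0}, {"delta_pos": [0, 0, 0], "rot": [0, 0, -0.023], "fingers": 0}, {"delta_pos": [0, 0, 0], "rot": [0, 0, -0.023], "fingers": 0}, {"delta_pos": [0, 0, 0], "rot": [0, 0, -0.023], "fingers": 0}])

```text
clock: 1.3
tcp_pos: [0.1648, -0.5506, 0.3036]
orientation: [-0.0, 0.644, 0.765, 0.0]
wrist_force: [0.6, 0.8, -0.2]
finger_gap: 0.0854
```

```bash
python3 go.py .481 -.287 .303 9.9
```

```text
clock 1.30 tcp [ 0.1648 -0.5506  0.3036] gap 0.0854 F [ 0.62  0.77 -0.17] q [-1.42  0.31  0.28  1.55  0.   -0.02]
rot (total/360deg) [ 0.     -0.0002 -0.0003] shift before rot /0.02 [10.297 17.823  0.039] after rot [10.267 17.841  0.028]
```

Emit:
arm_command(rows=[{"delta_pos": [0.57, 0.99, 0]}, {"delta_pos": [0.57, 0.99, 0]}, {"delta_pos": [0.57, 0.99, 0]}, {"delta_pos": [0.57, 0.99, 0]}, {"delta_pos": [0.57, 0.99, 0]}, {"delta_pos": [0.57, 0.99, 0]}, {"delta_pos": [0.57, 0.99, 0]}, {"delta_pos": [0.57, 0.99, 0]}, {"delta_pos": [0.57, 0.99, 0]}, {"delta_pos": [0.57, 0.99, 0]}, {"delta_pos": [0.57, 0.99, 0]}, {"delta_pos": [0.57, 0.99, 0]}, {"delta_pos": [0.57, 0.99, 0]}, {"delta_pos": [0.57, 0.99, 0]}, {"delta_pos": [0.57, 0.99, 0]}, {"delta_pos": [0.57, 0.99, 0]}, {"delta_pos": [0.57, 0.99, 0]}, {"delta_pos": [0.57, 0.99, 0]}])

```text
schema error: expected keys delta_pos, rot, fingers
```

```bash
python3 - <<'E'
from h import *
p,_=grab('scene'); q,_=grab('top'); cv2.imwrite('pics/scene1.png',p); cv2.imwrite('pics/top1.png',q)
s=env.get_calibration('scene')
a=cv2.resize(p[60:230,120:270],(530,600),interpolation=cv2.INTER_CUBIC); cv2.imwrite('pics/crop2.png',a)
# expected pixels of TCP axis dropped to meter top and base, and meter corners
X=env.get_state()['tcp_pos']; print(X,pix(s,[X,[.481,-.287,.158],[.481,-.287,.008]]))
E
python3 go.py .481 -.287 .157 9.9
```

```text
[ 0.16482569 -0.55066278  0.30363744] [[118.06535586  36.6530752 ]
 [182.97393547 154.46108364]
 [191.76029581 196.45772467]]
clock 1.40 tcp [ 0.1648 -0.5507  0.3036] gap 0.0852 F [0.14 0.04 0.1 ] q [-1.42  0.31  0.28  1.55 -0.   -0.01]
rot (total/360deg) [ 0.     -0.0001 -0.0012] shift before rot /0.02 [10.392 17.764  7.342] after rot [10.269 17.84   7.332]
```

View pics/crop2.png

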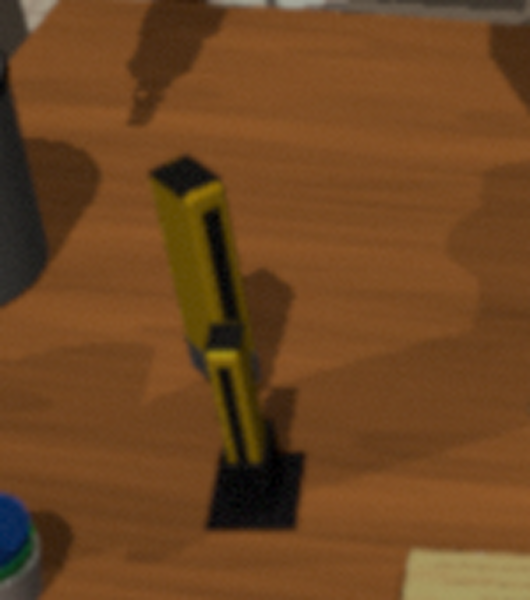

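The close crop shows the chosen small meter with its top at about scene px (184,155). That is within about 1 px of the projected estimate. The move was refused because every key is required, so I am resending it in full.

Emit:
arm_command(rows=[{"delta_pos": [0.57, 0.99, 0], "rot": [0, 0, 0], "fingers": 0}, {"delta_pos": [0.57, 0.99, 0], "rot": [0, 0, 0], "fingers": 0}, {"delta_pos": [0.57, 0.99, 0], "rot": [0, 0, 0], "fingers": 0}, {"delta_pos": [0.57, 0.99, 0], "rot": [0, 0, 0], "fingers": 0}, {"delta_pos": [0.57, 0.99, 0], "rot": [0, 0, 0], "fingers": 0}, {"delta_pos": [0.57, 0.99, 0], "rot": [0, 0, 0], "fingers": 0}, {"delta_pos": [0.57, 0.99, 0], "rot": [0, 0, 0], "fingers": 0}, {"delta_pos": [0.57, 0.99, 0], "rot": [0, 0, 0], "fingers": 0}, {"delta_pos": [0.57, 0.99, 0], "rot": [0, 0, 0], "fingers": 0}, {"delta_pos": [0.57, 0.99, 0], "rot": [0, 0, 0], "fingers": 0}, {"delta_pos": [0.57, 0.99, 0], "rot": [0, 0, 0], "fingers": 0}, {"delta_pos": [0.57, 0.99, 0], "rot": [0, 0, 0], "fingers": 0}, {"delta_pos": [0.57, 0.99, 0], "rot": [0, 0, 0], "fingers": 0}, {"delta_pos": [0.57, 0.99, 0], "rot": [0, 0, 0], "fingers": 0}, {"delta_pos": [0.57, 0.99, 0], "rot": [0, 0, 0], "fingers": 0}, {"delta_pos": [0.57, 0.99, 0], "rot": [0, 0, 0], "fingers": 0}, {"delta_pos": [0.57, 0.99, 0], "rot": [0, 0, 0], "fingers": 0}, {"delta_pos": [0.57, 0.99, 0], "rot": [0, 0, 0], "fingers": 0}])

```text
clock: 3.2
tcp_pos: [0.4832, -0.2891, 0.3038]
orientation: [-0.0, 0.648, 0.762, -0.0]
wrist_force: [-0.0, -0.4, 0.5]
finger_gap: 0.0853
```

```bash
python3 - <<'E'
from h import *
p,_=grab('scene'); cv2.imwrite('pics/scene1.png',p)
cv2.imwrite('pics/crop3.png',cv2.resize(p[60:230,120:270],(530,600),interpolation=cv2.INTER_CUBIC))
s=env.get_calibration('scene'); X=env.get_state()['tcp_pos']; print(((pix(s,[X])-[120,60])/.2833))
E
python3 go.py .481 -.287 .119 9.9
```

```text
[[183.13290569 158.43207975]]
clock 3.25 tcp [ 0.4854 -0.2871  0.3036] gap 0.0855 F [ 1.38  0.72 -0.23] q [-0.68  0.29  0.25  1.54  0.    0.73]
rot (total/360deg) [ 0.0002 -0.0003 -0.0014] shift before rot /0.02 [ 0.026 -0.229  9.23 ] after rot [ 0.043 -0.216  9.231]
```

View pics/crop3.png

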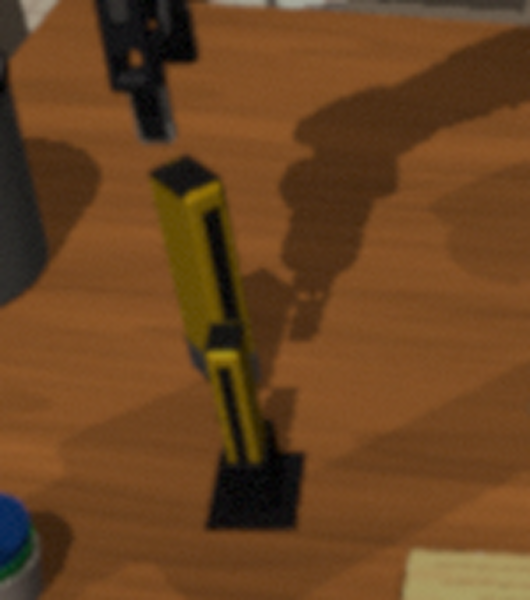

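Emit:
arm_command(rows=[{"delta_pos": [0.04, -0.2, 0], "rot": [0, 0, -0.001], "fingers": 0}, {"delta_pos": [0, 0, 1], "rot": [0, 0, 0], "fingers": 0}, {"delta_pos": [0, 0, 1], "rot": [0, 0, 0], "fingers": 0}, {"delta_pos": [0, 0, 1], "rot": [0, 0, 0], "fingers": 0}, {"delta_pos": [0, 0, 1], "rot": [0, 0, 0], "fingers": 0}, {"delta_pos": [0, 0, 1], "rot": [0, 0, 0], "fingers": 0}, {"delta_pos": [0, 0, 0.5], "rot": [0, 0, 0], "fingers": 0}, {"delta_pos": [0, 0, 0.5], "rot": [0, 0, 0], "fingers": 0}, {"delta_pos": [0, 0, 0], "rot": [0, 0, 0], "fingers": 0}])

```text
clock: 4.15
tcp_pos: [0.4777, -0.2897, 0.1831]
orientation: [-0.001, 0.644, 0.765, -0.0]
wrist_force: [-0.9, 0.9, 0.8]
finger_gap: 0.0856
```

```bash
python3 - <<'E'
from h import *
p,_=grab('scene'); q,_=grab('top'); cv2.imwrite('pics/scene2.png',p)
cv2.imwrite('pics/crop4.png',np.hstack([cv2.resize(p[90:220,150:250],(400,520),interpolation=cv2.INTER_CUBIC),cv2.resize(q[170:270,360:437],(400,520),interpolation=cv2.INTER_CUBIC)]))
E
python3 go.py .481 -.287 .117 9.9
```

```text
clock 4.25 tcp [ 0.4787 -0.2901  0.1847] gap 0.0855 F [ 0.05 -0.19  0.13] q [-0.69  0.29 -0.04  1.25 -0.    0.71]
rot (total/360deg) [ 0.0001  0.0001 -0.0003] shift before rot /0.02 [0.135 0.141 3.383] after rot [0.133 0.142 3.383]
```

View pics/crop4.png

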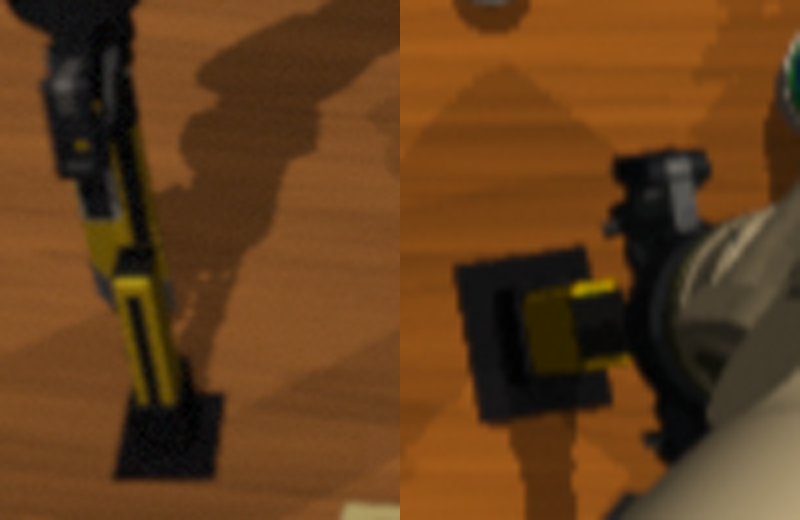

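Fingers are open either side of the meter's top (scene crop (133,262), finger (95,205)), still about 27 mm above it. I go down and close.

Emit:
arm_command(rows=[{"delta_pos": [0.13, 0.14, 0.3], "rot": [0, 0, 0], "fingers": 0}, {"delta_pos": [0, 0, 0.5], "rot": [0, 0, 0], "fingers": 0}, {"delta_pos": [0, 0, 0.5], "rot": [0, 0, 0], "fingers": 0}, {"delta_pos": [0, 0, 0.5], "rot": [0, 0, 0], "fingers": 0}, {"delta_pos": [0, 0, 0.5], "rot": [0, 0, 0], "fingers": 0}, {"delta_pos": [0, 0, 0.5], "rot": [0, 0, 0], "fingers": 0}, {"delta_pos": [0, 0, 0.5], "rot": [0, 0, 0], "fingers": 0}, {"delta_pos": [0, 0, 0], "rot": [0, 0, 0], "fingers": 0}, {"delta_pos": [0, 0, 0], "rot": [0, 0, 0], "fingers": 0}])

```text
clock: 5.15
tcp_pos: [0.4808, -0.2867, 0.1179]
orientation: [-0.0, 0.644, 0.765, -0.0]
wrist_force: [0.5, 0.5, -0.2]
finger_gap: 0.0854
```

```bash
python3 go.py .481 -.287 .117 9.9
```

```text
clock 5.15 tcp [ 0.4808 -0.2867  0.1179] gap 0.0854 F [ 0.48  0.55 -0.15] q [-0.68  0.32 -0.15  1.09 -0.    0.72]
rot (total/360deg) [-0.0001 -0.     -0.0002] shift before rot /0.02 [-0.017  0.009  0.043] after rot [-0.017  0.009  0.043]
```

Close gently in steps and watch for side forces.

Emit:
arm_command(rows=[{"delta_pos": [0, 0, 0], "rot": [0, 0, 0], "fingers": 0.3}, {"delta_pos": [0, 0, 0], "rot": [0, 0, 0], "fingers": 0.4}, {"delta_pos": [0, 0, 0], "rot": [0, 0, 0], "fingers": 0.5}, {"delta_pos": [0, 0, 0], "rot": [0, 0, 0], "fingers": 0.6}, {"delta_pos": [0, 0, 0], "rot": [0, 0, 0], "fingers": 0.7}, {"delta_pos": [0, 0, 0], "rot": [0, 0, 0], "fingers": 0.8}, {"delta_pos": [0, 0, 0], "rot": [0, 0, 0], "fingers": 0.8}, {"delta_pos": [0, 0, 0], "rot": [0, 0, 0], "fingers": 0.8}, {"delta_pos": [0, 0, 0], "rot": [0, 0, 0], "fingers": 0.8}], squeeze=35)

```text
clock: 6.05
tcp_pos: [0.4814, -0.2871, 0.1188]
orientation: [0.001, 0.644, 0.765, -0.0]
wrist_force: [0.4, 1.1, 5.1]
finger_gap: 0.0391
```

```bash
python3 go.py .481 -.287 .117 9.9; python3 -c "
from h import *
print(env.get_state()['ft_torque'])"
```

```text
clock 6.05 tcp [ 0.4814 -0.2871  0.1188] gap 0.0391 F [0.37 1.14 5.09] q [-0.68  0.32 -0.15  1.09 -0.    0.72]
rot (total/360deg) [ 0.0002  0.0002 -0.0002] shift before rot /0.02 [ 0.007 -0.018  0.089] after rot [ 0.007 -0.017  0.089]
[ 0.05056405 -0.00474474 -0.02337797]
```

Emit:
arm_command(rows=[{"delta_pos": [0, 0, -0.25], "rot": [0, 0, 0], "fingers": 0.8}, {"delta_pos": [0, 0, -0.25], "rot": [0, 0, 0], "fingers": 0.8}, {"delta_pos": [0, 0, -0.5], "rot": [0, 0, 0], "fingers": 0.8}, {"delta_pos": [0, 0, -0.5], "rot": [0, 0, 0], "fingers": 0.8}, {"delta_pos": [0, 0, -0.5], "rot": [0, 0, 0], "fingers": 0.8}, {"delta_pos": [0, 0, -0.5], "rot": [0, 0, 0], "fingers": 0.8}, {"delta_pos": [0, 0, -0.5], "rot": [0, 0, 0], "fingers": 0.8}, {"delta_pos": [0, 0, -0.5], "rot": [0, 0, 0], "fingers": 0.8}, {"delta_pos": [0, 0, -0.5], "rot": [0, 0, 0], "fingers": 0.8}, {"delta_pos": [0, 0, -0.5], "rot": [0, 0, 0], "fingers": 0.8}, {"delta_pos": [0, 0, -0.5], "rot": [0, 0, 0], "fingers": 0.8}, {"delta_pos": [0, 0, 0], "rot": [0, 0, 0], "fingers": 0.8}, {"delta_pos": [0, 0, 0], "rot": [0, 0, 0], "fingers": 0.8}])

```text
clock: 7.35
tcp_pos: [0.481, -0.2868, 0.2182]
orientation: [0.0, 0.644, 0.765, -0.0]
wrist_force: [-0.7, -0.6, -2.5]
finger_gap: 0.0392
```

```bash
python3 go.py .507 .3245 .22 10.1; python3 - <<'E'
from h import *
p,_=grab('scene'); cv2.imwrite('pics/scene3.png',p)
cv2.imwrite('pics/crop5.png',cv2.resize(p[40:220,130:270],(466,600),interpolation=cv2.INTER_CUBIC))
E
```

```text
clock 7.35 tcp [ 0.481  -0.2868  0.2182] gap 0.0392 F [-0.69 -0.65 -2.54] q [-0.68  0.28  0.04  1.33 -0.    0.72]
rot (total/360deg) [ 0.      0.0001 -0.0008] shift before rot /0.02 [29.898  6.492 -0.097] after rot [29.866  6.639 -0.088]
```

View pics/crop5.png

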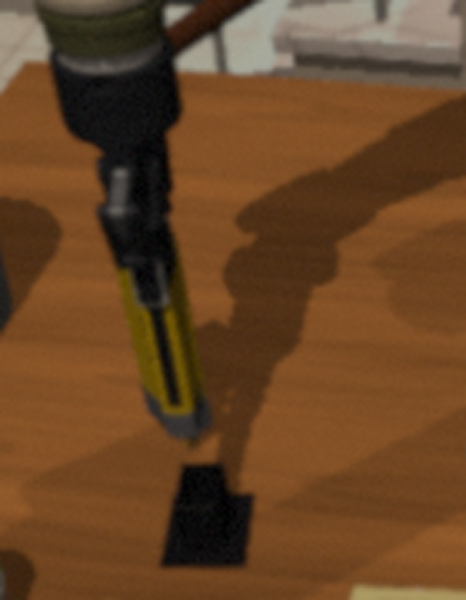

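The meter is out of the stand, hanging upright with its tips at about crop (190,440), where a tip height of 0.108 m should appear. The big meter stands behind it in the view. I carry it to the check block.

Emit:
arm_command(rows=[{"delta_pos": [0.5, 0.11, 0], "rot": [0, 0, -0.0008], "fingers": 0.8}, {"delta_pos": [1, 0.22, 0], "rot": [0, 0, 0], "fingers": 0.8}, {"delta_pos": [1, 0.22, 0], "rot": [0, 0, 0], "fingers": 0.8}, {"delta_pos": [1, 0.22, 0], "rot": [0, 0, 0], "fingers": 0.8}, {"delta_pos": [1, 0.22, 0], "rot": [0, 0, 0], "fingers": 0.8}, {"delta_pos": [1, 0.22, 0], "rot": [0, 0, 0], "fingers": 0.8}, {"delta_pos": [1, 0.22, 0], "rot": [0, 0, 0], "fingers": 0.8}, {"delta_pos": [1, 0.22, 0], "rot": [0, 0, 0], "fingers": 0.8}, {"delta_pos": [1, 0.22, 0], "rot": [0, 0, 0], "fingers": 0.8}, {"delta_pos": [1, 0.22, 0], "rot": [0, 0, 0], "fingers": 0.8}, {"delta_pos": [1, 0.22, 0], "rot": [0, 0, 0], "fingers": 0.8}, {"delta_pos": [1, 0.22, 0], "rot": [0, 0, 0], "fingers": 0.8}, {"delta_pos": [1, 0.22, 0], "rot": [0, 0, 0], "fingers": 0.8}, {"delta_pos": [1, 0.22, 0], "rot": [0, 0, 0], "fingers": 0.8}, {"delta_pos": [1, 0.22, 0], "rot": [0, 0, 0], "fingers": 0.8}, {"delta_pos": [1, 0.22, 0], "rot": [0, 0, 0], "fingers": 0.8}])

```text
clock: 9.0
tcp_pos: [0.4928, 0.0319, 0.2176]
orientation: [-0.001, 0.642, 0.767, -0.0]
wrist_force: [0.3, -0.3, -1.8]
finger_gap: 0.0387
```

Emit:
arm_command(rows=[{"delta_pos": [1, 0.22, 0], "rot": [0, 0, 0], "fingers": 0.8}, {"delta_pos": [1, 0.22, 0], "rot": [0, 0, 0], "fingers": 0.8}, {"delta_pos": [1, 0.22, 0], "rot": [0, 0, 0], "fingers": 0.8}, {"delta_pos": [1, 0.22, 0], "rot": [0, 0, 0], "fingers": 0.8}, {"delta_pos": [1, 0.22, 0], "rot": [0, 0, 0], "fingers": 0.8}, {"delta_pos": [1, 0.22, 0], "rot": [0, 0, 0], "fingers": 0.8}, {"delta_pos": [1, 0.22, 0], "rot": [0, 0, 0], "fingers": 0.8}, {"delta_pos": [1, 0.22, 0], "rot": [0, 0, 0], "fingers": 0.8}, {"delta_pos": [1, 0.22, 0], "rot": [0, 0, 0], "fingers": 0.8}, {"delta_pos": [1, 0.22, 0], "rot": [0, 0, 0], "fingers": 0.8}, {"delta_pos": [1, 0.22, 0], "rot": [0, 0, 0], "fingers": 0.8}, {"delta_pos": [1, 0.22, 0], "rot": [0, 0, 0], "fingers": 0.8}, {"delta_pos": [1, 0.22, 0], "rot": [0, 0, 0], "fingers": 0.8}, {"delta_pos": [0.9, 0.3, 0], "rot": [0, 0, 0], "fingers": 0.8}, {"delta_pos": [0.45, 0.15, 0], "rot": [0, 0, 0], "fingers": 0.8}, {"delta_pos": [0, 0, 0], "rot": [0, 0, 0], "fingers": 0.8}, {"delta_pos": [0, 0, 0], "rot": [0, 0, 0], "fingers": 0.8}])

```text
clock: 10.7
tcp_pos: [0.508, 0.3242, 0.2177]
orientation: [-0.0, 0.642, 0.767, -0.001]
wrist_force: [0.4, 0.5, -2.8]
finger_gap: 0.0392
```

```bash
python3 go.py .507 .3245 .22 10.1
```

```text
clock 10.70 tcp [0.508  0.3242 0.2177] gap 0.0392 F [ 0.36  0.45 -2.84] q [ 0.44  0.37  0.15  1.36 -0.    1.83]
rot (total/360deg) [-0.0002  0.0001  0.0001] shift before rot /0.02 [ 0.023 -0.045 -0.117] after rot [ 0.024 -0.045 -0.117]
```

Emit:
arm_command(rows=[{"delta_pos": [0, 0, 0.5], "rot": [0, 0, 0], "fingers": 0.8}, {"delta_pos": [0, 0, 0.7], "rot": [0, 0, 0], "fingers": 0.8}, {"delta_pos": [0, 0, 0.7], "rot": [0, 0, 0], "fingers": 0.8}, {"delta_pos": [0, 0, 0.7], "rot": [0, 0, 0], "fingers": 0.8}, {"delta_pos": [0, 0, 0.7], "rot": [0, 0, 0], "fingers": 0.8}, {"delta_pos": [0, 0, 0.5], "rot": [0, 0, 0], "fingers": 0.8}, {"delta_pos": [0, 0, 0], "rot": [0, 0, 0], "fingers": 0.8}, {"delta_pos": [0, 0, 0], "rot": [0, 0, 0], "fingers": 0.8}])

```text
clock: 11.5
tcp_pos: [0.5085, 0.3242, 0.1421]
orientation: [0.0, 0.642, 0.766, -0.0]
wrist_force: [-0.8, -0.0, -1.6]
finger_gap: 0.0391
```

```bash
python3 go.py .507 .3245 .127 10.1; python3 - <<'E'
from h import *
p,d=grab('scene'); q,_=grab('top'); cv2.imwrite('pics/scene4.png',p);cv2.imwrite('pics/top4.png',q); np.save('pics/scene4.npy',d)
cv2.imwrite('pics/crop6.png',np.hstack([cv2.resize(p[150:250,380:480],(500,500),interpolation=cv2.INTER_CUBIC),cv2.resize(q[205:265,130:160],(250,500),interpolation=cv2.INTER_CUBIC)]))
s=env.get_calibration('scene'); X=env.get_state()['tcp_pos']; a=np.radians(10); u=np.array([np.cos(a),np.sin(a),0])*.012
b=X-[0,0,.1105]; print(b,(pix(s,[b-u,b+u,[.496,.3229,.016],[.5191,.3271,.016]])-[380,150])*5)
E
```

```text
clock 11.50 tcp [0.5085 0.3242 0.1421] gap 0.0391 F [-0.82 -0.04 -1.63] q [ 0.43  0.39  0.    1.19 -0.    1.83]
rot (total/360deg) [-0.      0.     -0.0001] shift before rot /0.02 [ 0.03  -0.07   0.754] after rot [ 0.03  -0.071  0.754]
[0.5090498  0.32464119 0.03237349] [[188.57125009 338.61735376]
 [201.93269138 373.81803666]
 [180.39475806 357.37989007]
 [193.3934015  391.64784129]]
```

View pics/crop6.png

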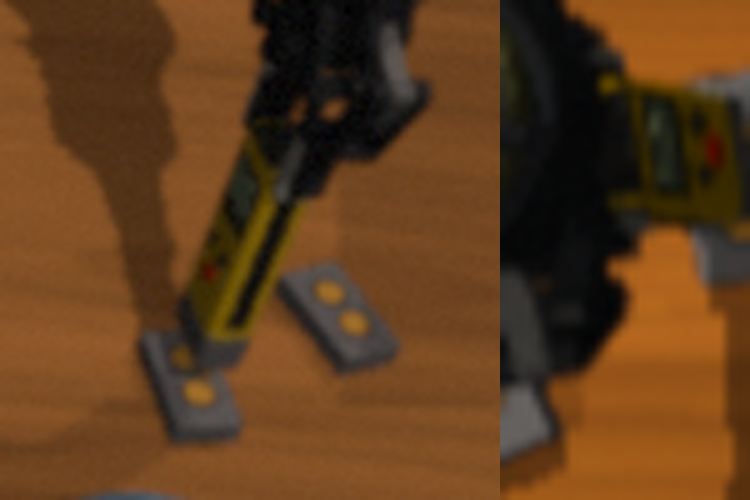

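Scene crop: the front pad is at (200,393) and the meter's front contact just above it at about (209,372). Both sit the same roughly 7 crop px right of my projections. So contact and pad agree with each other, and the offset is scene-camera calibration bias. I read a force baseline, then lower.

```bash
cat > f.py <<'E'
from h import *
F=[];P=[];T=[]
for i in range(6):
    env.read_camera('top'); s=env.get_state(); F.append(s['wrist_force']);P.append(s['tcp_pos']);T.append(s['ft_torque'])
print('%.2f'%s['clock'],'F',np.mean(F,0).round(2),'sd',np.std(F,0).round(2),'tcp',np.mean(P,0).round(4),'T',np.mean(T,0).round(3),s['finger_gap'])
E
python3 f.py
```

```text
11.90 F [-0.02 -0.01 -1.8 ] sd [0.49 0.53 0.53] tcp [0.5089 0.3247 0.1427] T [ 0.001  0.007 -0.007] 0.03891109679659316
```

Emit:
arm_command(rows=[{"delta_pos": [0.02, -0.05, 0.25], "rot": [0, 0, 0], "fingers": 0.8}, {"delta_pos": [0, 0, 0.25], "rot": [0, 0, 0], "fingers": 0.8}, {"delta_pos": [0, 0, 0.1], "rot": [0, 0, 0], "fingers": 0.8}, {"delta_pos": [0, 0, 0], "rot": [0, 0, 0], "fingers": 0.8}])

```text
clock: 12.3
tcp_pos: [0.5069, 0.3246, 0.1292]
orientation: [-0.0, 0.642, 0.767, -0.001]
wrist_force: [-0.4, 0.4, -2.0]
finger_gap: 0.0391
```

```bash
python3 f.py
```

```text
12.60 F [ 0.39 -0.08 -1.96] sd [0.46 0.23 0.33] tcp [0.5075 0.3248 0.13  ] T [ 0.007  0.007 -0.013] 0.0391506998104104
```

Emit:
arm_command(rows=[{"delta_pos": [0, 0, 0.06], "rot": [0, 0, 0], "fingers": 0.8}, {"delta_pos": [0, 0, 0.06], "rot": [0, 0, 0], "fingers": 0.8}, {"delta_pos": [0, 0, 0.06], "rot": [0, 0, 0], "fingers": 0.8}, {"delta_pos": [0, 0, 0], "rot": [0, 0, 0], "fingers": 0.8}])

```text
clock: 13.0
tcp_pos: [0.5074, 0.3248, 0.1264]
orientation: [0.0, 0.642, 0.767, -0.0]
wrist_force: [-0.5, -0.2, -1.7]
finger_gap: 0.039
```

```bash
python3 f.py
```

```text
13.30 F [ 0.09 -0.05 -1.14] sd [0.48 0.23 0.39] tcp [0.5075 0.3248 0.1265] T [-0.004  0.022  0.021] 0.03858409019918439
```

Emit:
arm_command(rows=[{"delta_pos": [0, 0, 0.05], "rot": [0, 0, 0], "fingers": 0.8}, {"delta_pos": [0, 0, 0.05], "rot": [0, 0, 0], "fingers": 0.8}, {"delta_pos": [0, 0, 0], "rot": [0, 0, 0], "fingers": 0.8}])

```text
clock: 13.6
tcp_pos: [0.5076, 0.3249, 0.1246]
orientation: [0.0, 0.642, 0.767, 0.0]
wrist_force: [0.2, 0.3, 0.8]
finger_gap: 0.0393
```

```bash
python3 f.py
```

```text
13.90 F [ 0.11 -0.2   0.96] sd [0.28 0.34 0.6 ] tcp [0.5075 0.3248 0.1246] T [-0.011  0.105 -0.014] 0.0391170364192348
```

Net press is about 2.8 N, so roughly 1.8 mm in. I hold for over two seconds and take a look.

Emit:
arm_command(rows=[{"delta_pos": [0, 0, 0], "rot": [0, 0, 0], "fingers": 0.8}, {"delta_pos": [0, 0, 0], "rot": [0, 0, 0], "fingers": 0.8}, {"delta_pos": [0, 0, 0], "rot": [0, 0, 0], "fingers": 0.8}, {"delta_pos": [0, 0, 0], "rot": [0, 0, 0], "fingers": 0.8}, {"delta_pos": [0, 0, 0], "rot": [0, 0, 0], "fingers": 0.8}, {"delta_pos": [0, 0, 0], "rot": [0, 0, 0], "fingers": 0.8}, {"delta_pos": [0, 0, 0], "rot": [0, 0, 0], "fingers": 0.8}, {"delta_pos": [0, 0, 0], "rot": [0, 0, 0], "fingers": 0.8}, {"delta_pos": [0, 0, 0], "rot": [0, 0, 0], "fingers": 0.8}, {"delta_pos": [0, 0, 0], "rot": [0, 0, 0], "fingers": 0.8}, {"delta_pos": [0, 0, 0], "rot": [0, 0, 0], "fingers": 0.8}, {"delta_pos": [0, 0, 0], "rot": [0, 0, 0], "fingers": 0.8}, {"delta_pos": [0, 0, 0], "rot": [0, 0, 0], "fingers": 0.8}, {"delta_pos": [0, 0, 0], "rot": [0, 0, 0], "fingers": 0.8}, {"delta_pos": [0, 0, 0], "rot": [0, 0, 0], "fingers": 0.8}, {"delta_pos": [0, 0, 0], "rot": [0, 0, 0], "fingers": 0.8}, {"delta_pos": [0, 0, 0], "rot": [0, 0, 0], "fingers": 0.8}, {"delta_pos": [0, 0, 0], "rot": [0, 0, 0], "fingers": 0.8}, {"delta_pos": [0, 0, 0], "rot": [0, 0, 0], "fingers": 0.8}, {"delta_pos": [0, 0, 0], "rot": [0, 0, 0], "fingers": 0.8}])

```text
clock: 15.9
tcp_pos: [0.5075, 0.3248, 0.1245]
orientation: [0.0, 0.642, 0.767, -0.0]
wrist_force: [-0.7, -0.0, 1.7]
finger_gap: 0.0389
```

```bash
python3 f.py; python3 - <<'E'
from h import *
p,d=grab('scene'); q,_=grab('top'); cv2.imwrite('pics/scene5.png',p);cv2.imwrite('pics/top5.png',q)
cv2.imwrite('pics/crop7.png',np.hstack([cv2.resize(p[190:250,390:450],(600,600),interpolation=cv2.INTER_CUBIC),cv2.resize(q[205:265,140:160],(200,600),interpolation=cv2.INTER_CUBIC)]))
E
```

```text
16.20 F [0.22 0.32 1.48] sd [0.36 0.35 0.37] tcp [0.5075 0.3248 0.1245] T [ 0.039 -0.08  -0.003] 0.03926036044924698
```

View pics/crop7.png

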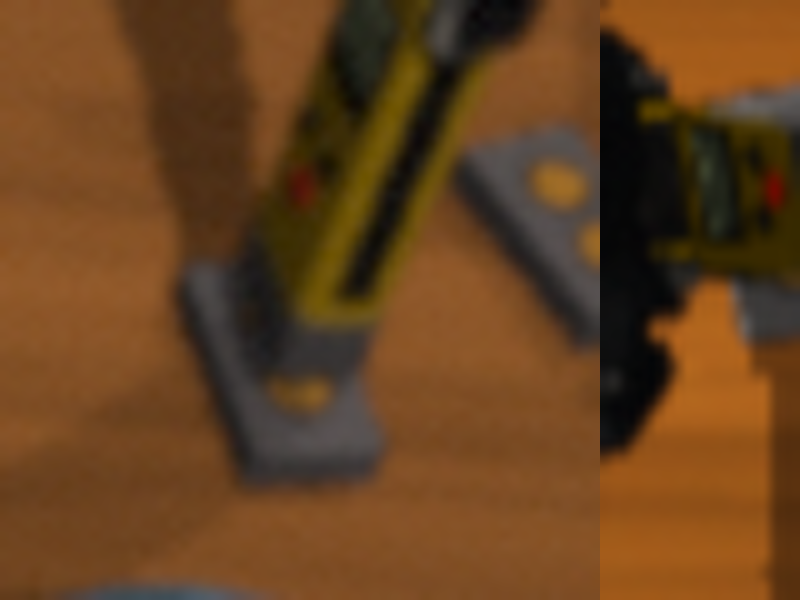

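The crop shows the block flat, the front contact at (300,385) on the front brass pad and the meter upright. Hold was over 2 s. The check is done, so I lift and turn for the board.

Emit:
arm_command(rows=[{"delta_pos": [0, 0, -0.3], "rot": [0, 0, 0], "fingers": 0.8}, {"delta_pos": [0, 0, -0.7], "rot": [0, 0, 0], "fingers": 0.8}, {"delta_pos": [0, 0, -1], "rot": [0, 0, 0], "fingers": 0.8}, {"delta_pos": [0, 0, -1], "rot": [0, 0, 0], "fingers": 0.8}, {"delta_pos": [0, 0, -1], "rot": [0, 0, -0.0234], "fingers": 0.8}, {"delta_pos": [0, 0, 0], "rot": [0, 0, -0.0234], "fingers": 0.8}, {"delta_pos": [0, 0, 0], "rot": [0, 0, -0.0234], "fingers": 0.8}, {"delta_pos": [0, 0, 0], "rot": [0, 0, -0.0234], "fingers": 0.8}, {"delta_pos": [0, 0, 0], "rot": [0, 0, -0.0234], "fingers": 0.8}, {"delta_pos": [0, 0, 0], "rot": [0, 0, -0.0234], "fingers": 0.8}, {"delta_pos": [0, 0, 0], "rot": [0, 0, -0.0234], "fingers": 0.8}, {"delta_pos": [0, 0, 0], "rot": [0, 0, -0.0234], "fingers": 0.8}, {"delta_pos": [0, 0, 0], "rot": [0, 0, -0.0234], "fingers": 0.8}, {"delta_pos": [0, 0, 0], "rot": [0, 0, -0.0234], "fingers": 0.8}, {"delta_pos": [0, 0, 0], "rot": [0, 0, 0], "fingers": 0.8}])

```text
clock: 17.8
tcp_pos: [0.5069, 0.3246, 0.2041]
orientation: [-0.001, -0.038, 0.999, -0.0]
wrist_force: [-0.3, 0.2, -0.4]
finger_gap: 0.039
```

```bash
python3 go.py .6152 .0428 .205 94.5
```

```text
clock 17.80 tcp [0.5069 0.3246 0.2041] gap 0.0390 F [-0.34  0.17 -0.39] q [ 0.44  0.37  0.12  1.33 -0.    0.36]
rot (total/360deg) [-0.0001 -0.0002 -0.0004] shift before rot /0.02 [ -4.325 -14.461  -0.043] after rot [ -4.292 -14.471  -0.045]
```

Emit:
arm_command(rows=[{"delta_pos": [-0.268, -0.904, 0], "rot": [0, 0, -0.0004], "fingers": 0.8}, {"delta_pos": [-0.268, -0.904, 0], "rot": [0, 0, 0], "fingers": 0.8}, {"delta_pos": [-0.268, -0.904, 0], "rot": [0, 0, 0], "fingers": 0.8}, {"delta_pos": [-0.268, -0.904, 0], "rot": [0, 0, 0], "fingers": 0.8}, {"delta_pos": [-0.268, -0.904, 0], "rot": [0, 0, 0], "fingers": 0.8}, {"delta_pos": [-0.268, -0.904, 0], "rot": [0, 0, 0], "fingers": 0.8}, {"delta_pos": [-0.268, -0.904, 0], "rot": [0, 0, 0], "fingers": 0.8}, {"delta_pos": [-0.268, -0.904, 0], "rot": [0, 0, 0], "fingers": 0.8}, {"delta_pos": [-0.268, -0.904, 0], "rot": [0, 0, 0], "fingers": 0.8}, {"delta_pos": [-0.268, -0.904, 0], "rot": [0, 0, 0], "fingers": 0.8}, {"delta_pos": [-0.268, -0.904, 0], "rot": [0, 0, 0], "fingers": 0.8}, {"delta_pos": [-0.268, -0.904, 0], "rot": [0, 0, 0], "fingers": 0.8}, {"delta_pos": [-0.268, -0.904, 0], "rot": [0, 0, 0], "fingers": 0.8}, {"delta_pos": [-0.268, -0.904, 0], "rot": [0, 0, 0], "fingers": 0.8}, {"delta_pos": [-0.268, -0.904, 0], "rot": [0, 0, 0], "fingers": 0.8}, {"delta_pos": [-0.268, -0.904, 0], "rot": [0, 0, 0], "fingers": 0.8}, {"delta_pos": [0, 0, 0], "rot": [0, 0, 0], "fingers": 0.8}, {"delta_pos": [0, 0, 0], "rot": [0, 0, 0], "fingers": 0.8}])

```text
clock: 19.6
tcp_pos: [0.6156, 0.0424, 0.2043]
orientation: [-0.0, -0.038, 0.999, 0.0]
wrist_force: [0.5, 0.3, -1.8]
finger_gap: 0.0387
```

Emit:
arm_command(rows=[{"delta_pos": [0, 0, 0.6], "rot": [0, 0, 0], "fingers": 0.8}, {"delta_pos": [0, 0, 0.6], "rot": [0, 0, 0], "fingers": 0.8}, {"delta_pos": [0, 0, 0.6], "rot": [0, 0, 0], "fingers": 0.8}, {"delta_pos": [0, 0, 0.6], "rot": [0, 0, 0], "fingers": 0.8}, {"delta_pos": [0, 0, 0.4], "rot": [0, 0, 0], "fingers": 0.8}, {"delta_pos": [0, 0, 0.2], "rot": [0, 0, 0], "fingers": 0.8}, {"delta_pos": [0, 0, 0], "rot": [0, 0, 0], "fingers": 0.8}, {"delta_pos": [0, 0, 0], "rot": [0, 0, 0], "fingers": 0.8}])

```text
clock: 20.4
tcp_pos: [0.6158, 0.0431, 0.1448]
orientation: [0.0, -0.039, 0.999, -0.0]
wrist_force: [-0.1, -0.1, -0.7]
finger_gap: 0.0389
```

```bash
python3 f.py; python3 go.py .6152 .0428 .1285 94.5; python3 - <<'E'
from h import *
p,d=grab('scene'); q,_=grab('top'); cv2.imwrite('pics/scene6.png',p);cv2.imwrite('pics/top6.png',q)
cv2.imwrite('pics/crop8.png',np.hstack([cv2.resize(p[195:265,275:345],(560,560),interpolation=cv2.INTER_CUBIC),cv2.resize(q[165:205,245:262],(238,560),interpolation=cv2.INTER_CUBIC)]))
s=env.get_calibration('scene'); X=env.get_state()['tcp_pos']; a=np.radians(94.5); u=np.array([np.cos(a),np.sin(a),0])
b=X-[0,0,.1104]; m=np.array([.6152,.0426,.018])
print(b,(pix(s,[b-u*.012,b+u*.012,m,m-.035*u,m+.035*u])-[275,195])*8)
E
```

```text
20.70 F [-0.36  0.39 -1.9 ] sd [0.56 0.43 0.6 ] tcp [0.616  0.043  0.1451] T [-0.004 -0.021  0.001] 0.038955393675021086
clock 20.70 tcp [0.6158 0.0431 0.1449] gap 0.0390 F [-0.25  0.19 -1.75] q [-0.06  0.42  0.05  1.2  -0.   -0.14]
rot (total/360deg) [-0.      0.0001 -0.    ] shift before rot /0.02 [ 0.033 -0.01   0.82 ] after rot [ 0.032 -0.011  0.82 ]
[0.6156703  0.04306794 0.03429154] [[221.11927857 372.11033003]
 [300.09274052 375.64088043]
 [255.47834797 404.95860396]
 [141.81220056 399.84811956]
 [369.16215988 410.02772764]]
```

View pics/crop8.png

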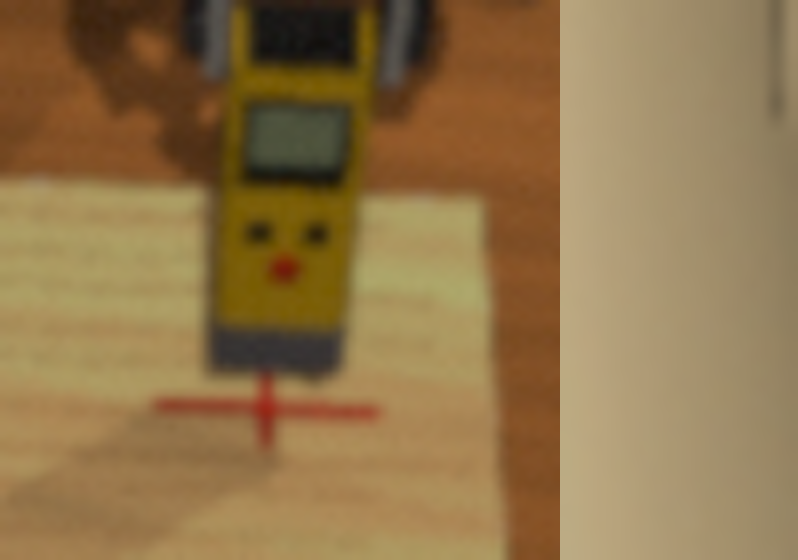

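```bash
python3 - <<'E'
from h import *
s=env.get_calibration('scene'); b=np.array([.6158,.0431,.1449-.1104]); a=np.radians(94.5)
u=np.array([np.cos(a),np.sin(a),0]); n=np.array([u[1],-u[0],0]); 
f=lambda x,y,z:b+u*x+n*y+[0,0,z]
pp=(pix(s,[f(-.02,.012,.014),f(.02,.012,.014),f(-.02,.012,.1),f(.02,.012,.1),f(-.012,0,0),f(.012,0,0)])-[275,195])*8+3.5
print(pp.round(1))
p=cv2.imread('pics/scene6.png'); h=cv2.cvtColor(p,cv2.COLOR_BGR2HSV)
for v in (205,210,215,220,225,230,233,236,238,240,241,242,243): print(v,' '.join('%d,%d,%d'%tuple(h[v,u]) for u in list(range(299,305))+list(range(314,322))))
E
```

```text
[[200.6 377.4]
 [334.8 383.4]
 [217.7 187.4]
 [361.7 193.8]
 [224.7 375.5]
 [303.7 379.1]]
205 13,177,92 13,165,88 12,148,88 15,162,88 19,185,95 22,233,106 22,251,120 23,246,119 22,234,121 22,238,119 22,246,119 23,240,118 23,246,111 21,207,91
210 14,184,93 14,188,107 14,184,104 17,196,86 22,228,94 23,230,104 37,69,81 36,65,78 36,65,79 35,66,66 22,135,68 23,242,96 21,222,115 17,196,117
215 13,181,83 14,187,82 15,194,79 19,210,79 22,225,94 23,244,89 36,62,62 37,65,67 35,75,61 25,93,52 22,213,73 22,235,101 18,204,114 15,184,125
220 22,112,159 20,120,138 18,134,112 20,180,102 23,234,109 22,238,120 23,249,118 23,249,118 23,230,120 22,230,122 22,227,120 22,175,128 22,131,150 22,115,164
225 22,114,165 21,122,138 19,141,107 21,196,104 22,237,115 22,242,117 22,223,80 22,229,88 23,230,111 22,228,121 22,197,124 22,140,138 21,120,160 21,115,171
230 21,113,162 20,122,136 20,149,101 22,218,102 22,231,116 22,234,121 22,236,123 23,240,122 23,244,121 22,219,120 23,159,127 25,112,153 27,101,169 26,100,173
233 24,108,165 21,121,137 20,147,104 22,206,104 22,238,117 22,244,120 23,245,122 22,234,122 22,23
[... 256 characters left out ...]
,56 8,18,56 6,23,56 10,27,56 0,29,62 20,80,92 21,110,142 21,115,167 21,117,170 21,117,168
240 19,121,160 19,123,129 17,105,95 16,84,70 16,63,69 13,57,63 4,35,59 14,48,59 14,69,70 18,98,107 20,116,149 20,118,169 21,117,172 21,116,173
241 21,116,165 19,123,141 18,120,115 17,115,102 18,117,98 17,112,96 15,91,73 14,97,84 17,102,100 19,113,131 19,120,161 19,118,171 19,122,174 19,119,174
242 21,116,169 20,115,157 20,119,144 20,121,141 20,121,139 20,118,138 18,124,107 18,119,124 18,122,140 18,121,158 19,124,168 18,123,172 18,125,173 19,124,173
243 20,119,170 20,119,167 20,119,167 19,120,164 19,119,165 19,119,165 19,124,146 18,123,156 19,121,166 19,123,170 19,122,173 18,124,173 18,123,174 18,122,175
```

```bash
python3 - <<'E'
from h import *
p,d=grab('scene'); s=env.get_calibration('scene')
W=lambda us,vs:np.array([world(s,u,v,d[v,u]) for v in vs for u in us])
w=W(range(305,313),range(222,236)); a=np.radians(94.5);u=np.array([np.cos(a),np.sin(a)]);n=np.array([u[1],-u[0]])
k=(w[:,:2]-[.6158,.0431])@n; print('face n mean',k.mean(),'sd',k.std(),'z range',w[:,2].min(),w[:,2].max())
print('lean fit dn/dz',np.polyfit(w[:,2],k,1))
w=W(range(296,302),range(244,246)); print('board z near cross',w[:,2].mean(), 'cross line x by ray',[plane(s,c,r,.018).round(4) for c,r in ((307.8,245.6),)])
w=W(range(300,325),range(250,256)); print(w[:,2].mean(),w[:,2].std())
E
```

```text
face n mean 0.016746010447290273 sd 0.05409511538007192 z range 0.07329545218094956 0.7888935709065171
lean fit dn/dz [ 0.79380958 -0.06621928]
board z near cross 0.01783499749173843 cross line x by ray [array([0.6149, 0.0447, 0.018 ])]
0.017303400815903505 0.0012577133511492823
```

```bash
python3 - <<'E'
from h import *
p,d=grab('scene'); s=env.get_calibration('scene')
q=[(u,v) for v in range(200,237) for u in range(305,314) if d[v,u]>.1]
w=np.array([world(s,u,v,d[v,u]) for u,v in q]); a=np.radians(94.5);u=np.array([np.cos(a),np.sin(a)]);n=np.array([u[1],-u[0]])
k=(w[:,:2]-[.6158,.0431])@n; ok=abs(k-np.median(k))<.006
print('face n',np.median(k),k[ok].mean(),k[ok].std(),ok.mean(),'z',w[ok,2].min(),w[ok,2].max(),np.polyfit(w[ok,2],k[ok],1))
E
```

```text
face n 0.011462784115196224 0.011481960376471046 0.0014411091331346974 0.9728915662650602 z 0.06845195785229567 0.18674588681021176 [-0.00609594  0.01228759]
```

Depth check: the meter's front face sits 11.5 mm ahead of the TCP line (12 expected) with 0.35° lean. Its centre is within about 0.5 mm of the crossing. Lowering.

Emit:
arm_command(rows=[{"delta_pos": [0, -0.025, 0.3], "rot": [0, 0, 0], "fingers": 0.8}, {"delta_pos": [0, 0, 0.3], "rot": [0, 0, 0], "fingers": 0.8}, {"delta_pos": [0, 0, 0.1], "rot": [0, 0, 0], "fingers": 0.8}, {"delta_pos": [0, 0, 0.06], "rot": [0, 0, 0], "fingers": 0.8}, {"delta_pos": [0, 0, 0.06], "rot": [0, 0, 0], "fingers": 0.8}, {"delta_pos": [0, 0, 0.06], "rot": [0, 0, 0], "fingers": 0.8}, {"delta_pos": [0, 0, 0], "rot": [0, 0, 0], "fingers": 0.8}])

```text
clock: 21.6
tcp_pos: [0.6156, 0.0427, 0.1271]
orientation: [0.0, -0.039, 0.999, 0.0]
wrist_force: [-0.4, 1.2, 0.7]
finger_gap: 0.0389
```

```bash
python3 f.py
```

```text
21.90 F [-0.71  0.07  0.81] sd [0.49 0.33 0.44] tcp [0.6157 0.0427 0.1272] T [ 0.136  0.238 -0.   ] 0.039010930439816086
```

Emit:
arm_command(rows=[{"delta_pos": [0, 0, 0.03], "rot": [0, 0, 0], "fingers": 0.8}, {"delta_pos": [0, 0, 0.03], "rot": [0, 0, 0], "fingers": 0.8}, {"delta_pos": [0, 0, 0], "rot": [0, 0, 0], "fingers": 0.8}, {"delta_pos": [0, 0, 0], "rot": [0, 0, 0], "fingers": 0.8}])

```text
clock: 22.3
tcp_pos: [0.6157, 0.0426, 0.1258]
orientation: [0.0, -0.039, 0.999, -0.0]
wrist_force: [-0.8, 1.0, 2.5]
finger_gap: 0.039
```

```bash
sed -i 's/range(6)/range(20)/' f.py; python3 f.py
```

```text
23.30 F [-0.52  0.85  2.17] sd [0.49 0.58 0.63] tcp [0.6156 0.0426 0.1257] T [ 0.237  0.227 -0.016] 0.03916629182633353
```

```bash
python3 - <<'E'
from h import *
p,d=grab('scene'); cv2.imwrite('pics/scene7.png',p)
cv2.imwrite('pics/crop9.png',cv2.resize(p[195:265,275:345],(560,560),interpolation=cv2.INTER_CUBIC))
E
python3 go.py .6152 .0428 .1257 94.5
```

```text
clock 23.35 tcp [0.6156 0.0426 0.1256] gap 0.0390 F [-0.87  0.99  2.88] q [-0.06  0.43  0.02  1.16 -0.   -0.14]
rot (total/360deg) [-0. -0. -0.] shift before rot /0.02 [ 0.018  0.012 -0.003] after rot [ 0.018  0.012 -0.003]
```

View pics/crop9.png

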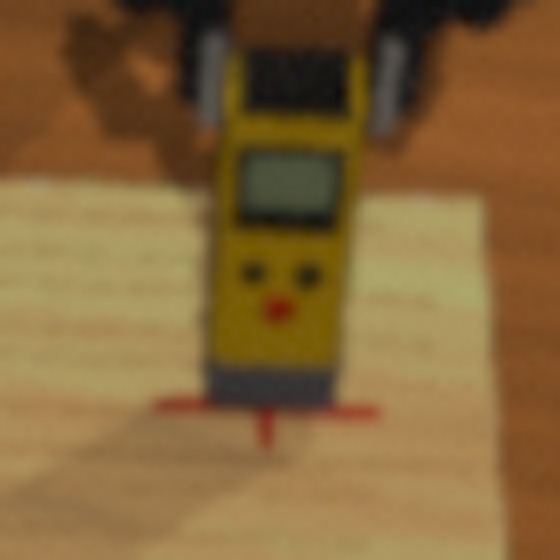

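The last crop shows the meter upright astride the cross, its bottom edge spanning columns 206–336 over the crossing at about 266. Allowing for perspective, it is centred within about 0.5 mm. The net press is about 4 N, so I hand in.

```bash
python3 -c "
from h import *
print(env.hand_in())"
```

```text
the job is handed in; nothing more can be done
None
```

The job is handed in: the meter is standing on the red cross, still gripped and pressed for its reading. I had no verdict back, so the results below are from my own checks.

- **Check block:** I lifted the smaller meter out of its stand and set it on the right-hand block. It was pressed at about 3 N, contacts roughly 2 mm in, for over two seconds. A picture showed the block flat and the front contact on its pad. The rear contact was hidden behind the meter.
- **Board:** The meter is in line with the long stroke and leans about 0.35°. Its centre is within about 0.5 mm of the crossing. The net press averaged 4.05 N against the 4 N wanted half way. Going by height, the contacts are about 2.7 mm in; by force, about 3 mm.
- **Other things:** I never went near the bowl, brush, door stop or scoops, but I took no final picture of them.
- **Time:** The clock stood at about 23 s of the 72 s allowed.

**Disagreements:**
- The scene camera placed things about 2 mm farther left (+y) than the top camera and arm did. I took this as calibration bias, because meter and target shifted together.
- In one picture the housing's bottom edge suggested a 2 mm offset, but the depth reading gave about 0.5 mm.
- The wrist moment at the end was about 0.23 N m on each horizontal axis with under 1 N sideways. I did not look into it further.

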